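# Key a circular connector into its soldering holder and lock it

## Task

Put the large circular connector nose-down into the round nest of the soldering holder: with light pressure turn it until its notch finds the nest's key, then seat it gently all the way home. Then slide the keeper fork over the connector's collar to the end of its travel so that the connector is locked for soldering. Never lean on it hard, and leave the other things on the bench where they are.

Things in the scene. Friction and masses are not known exactly. Their poses are not given: they have to be found in the camera images.
- connector_mid (a point): centre (31 mm above its foot) of the large aluminium circular connector, 62 mm tall, 110 g, standing upright on its nose. Above the nose: knurled collar 8 mm tall, 44 mm diameter, then the smooth round barrel to grip by, 34 mm tall, 34 mm diameter, with solder cups 3 mm higher on its end. z is its axis, up. Its notch is on its +x side; at the start within 1 rad of facing away from the robot.
- connector: the same connector; origin at the centre of its foot, same axes. Nose: flat-ended, 20 mm tall, 32 mm diameter, with one notch (keyway) 4.8 mm wide and 3.6 mm deep along its full height, on the +x side, showing the black insert. A black index line on the collar's upper face points the same way.
- nest_mouth (a point): centre of the nest's mouth on the holder's top face, 40 mm above the bench; z up, +y towards the slideway with the keeper fork. Grey plastic nest: bore 33.6 mm diameter, 32 mm deep, 3 mm 45-degree lead-in. One key, a rib 3.2 mm wide and 3.6 mm proud, runs down the bore wall from 7 mm below the mouth to the bottom. Fully home, the collar rests on the top face, connector centre 11 mm above the mouth.
- nest_axis (a point): point on the nest's axis 20 mm below the mouth; axes as at the mouth. The nest is clamped by hand: its key points only roughly to +x here, up to 0.6 rad (35 degrees) either side, different each time and not measured; it does not turn in use. A wrongly turned connector stops on the key with its nose 7 mm in, 13 mm too high; it drops only within about 0.1 rad of the right angle.
- holder: the soldering holder, fixed to the bench; origin on the bench under the nest centre, axes as at the mouth. Base 110 mm (x) by 166 mm (y, from -55 to 111), aluminium block 84 mm square. Two clamp screw heads stand 6 mm above the top face at x = +-21, y = -23 mm. The slideway's rails begin 42 mm from the nest centre on the +y side, 70 mm wide, 23 mm higher than the top face.
- keeper_knob (a point): middle of the upright black knob of the steel keeper fork, 17 mm diameter, 30 mm tall, 74 mm above the bench; parked it is 92 mm from the nest centre on the holder's +y side, closed 40 mm. The fork is 5 mm thick, underside 10 mm above the holder's top face; its prongs straddle the barrel (38 mm apart), pass 2 mm over the collar of a connector that is home and strike one that is too high.
- keeper (a joint): travel of the keeper fork along holder -y, towards the nest: 0 parked (open), 0.052 m fully closed over the collar, at its stop. It slides against about 1.5 N of friction and stays where it is left.
- small_connector_mid (a point): centre of a smaller aluminium connector standing upright nearby, 44 mm tall, collar 29 mm diameter, barrel 21 mm; not to be used
- solder_spool: solder reel standing on end, 56 mm diameter, 45 mm tall; bystander
- flux_bottle: amber flux bottle, 42 mm diameter, 85 mm tall; bystander
- screwdriver: screwdriver lying beyond the holder, 170 mm long; bystander
- tweezers: dark steel tweezers lying flat, 130 mm long; bystander
- dust_cap: shallow round aluminium cap, 46 mm diameter, 16 mm tall; bystander

How it is judged:
By the outcome, as a careful person would: the job done as asked, in the order asked, and still so for the second after the job is handed in, with the robot touching nothing.
It also fails if it takes over 64 s, if anything falls off the work surface, if the arm or the gripper's body presses on something with over 40 N, if the wrist force passes 120 N, or if a joint passes its speed limit or range.

## Robot

A 6-joint arm with a two-finger parallel gripper is mounted at the origin on the work surface. World frame = base frame: x ahead of the robot, y to its left, z up, the work surface at z = 0. Lengths are in m, angles in rad, forces in N, time in s.
With the tool pointing down it reaches from about 0.325 to 0.775 m from the base axis. Payload 5.5 kg.
Tool frame: the origin (TCP) lies on the centre line of the jaws, within the pads' length; the fingertips stand 8 mm ahead of it and the grasp point (between the pads) lies 11 mm behind it; z points along the fingers, y is the direction in which the jaws open and shut (so a half turn about z gives the same grasp; the last joint's range is limited). The gripper opens to 85 mm and grips with 20 to 120 N. Pads are 22 mm wide; open, the fingers measure 114 mm over their backs; the gripper's body (76 mm by 85 mm) begins 54 mm behind the grasp point. The pads swing forward as they close: fully open they stand 13 mm farther back than shut.
Start: joints at [1.13, 0.091, 1.231, -0, 1.82, -0.057], TCP at [0.225, 0.556, 0.239] pointing down, gripper open.
Joint ranges: [-2.87, 2.87], [-0.86, 2.18], [0.17, 2.46], [-1.51, 4.65], [0.06, 2.69], [-2.65, 2.65]. Speed limits (rad/s): [2.57, 2.57, 3.01, 3.14, 3.14, 3.14].

## Interface

Orientations are given as a unit quaternion [x, y, z, w].
In Python, from workcell import r gives the robot as it stands. Calls block until the motion is done:
- r.move_pose(position, orientation): joint-space move of the TCP to a pose.
- r.line_to(position, rot=None, speed=0.15): straight line of the TCP; rot=None keeps the orientation; speed is the mean speed in m/s.
- r.set_joints(angles): joint-space move.
- r.ungrasp() and r.close(): open the fingers fully, or close them until they stop; the grip force is fixed at half the most.
- r.dwell(seconds).
- r.solve_ik(position, orientation): joint angles nearest the present ones, or None.
- r.observe(): the state.
- r.grab_frame(name): name is "scene" or "top" or "wrist"; returns a dict with "color" (480x640x3 uint8, red, green, blue), "fx", "fy", "cx", "cy" (pixels), "rvec" (rotation vector, rad) and "tvec" (3), from world to camera coordinates, as OpenCV has them. Camera axes: x right, y down, z forward; pixel columns grow to the right and rows downward; lengths in m; the calibration is good to about 2 mm. A picture is of the moment at which its call begins. There is no depth.
A pose or a line that the arm cannot do raises r.PlanningError and nothing moves.
- r.hand_in(): hands the job in, once; it reports no verdict.
The state is a dict: "t": time; "joint_positions": joint angles; "joint_velocities": joint speeds; "joint_torque": joint torques, N m; "position": TCP position; "eef_rot": TCP orientation; "wrist_force": force on the tool from outside, world axes, zero at the start; "ft_torque": the same for the moment, N m; "finger_gap": opening from 0.0 (shut) to 1.0 (fully open).
Only numpy, scipy, OpenCV 4.12 (cv2) and the standard library are available. Lean on these libraries where they do the work, as an engineer would, in place of code of your own. Each camera call takes 0.05 s, during which the arm holds its last target.

## Working session

There is one attempt and no reset: what is moved stays moved. The work goes in short steps, each a Python script; the robot and the scene stay as the last script left them, time stands still between calls to the robot, and variables do not carry over. Pictures are saved under pics/ and viewed, and the job is handed in when it is done.

```bash
mkdir -p pics; ls; cat > h.py <<'E'
from workcell import r
import numpy as np, cv2, pickle
from scipy.spatial.transform import Rotation as R
def snap(cam,name):
    f=r.grab_frame(cam); cv2.imwrite(f'pics/{name}.png',cv2.cvtColor(np.asarray(f['color']),cv2.COLOR_RGB2BGR)); pickle.dump(f,open(f'pics/{name}.pkl','wb')); return f
def load(name): return pickle.load(open(f'pics/{name}.pkl','rb'))
def ray(f,u,v):
    Rm=cv2.Rodrigues(np.array(f['rvec'],float))[0]; t=np.array(f['tvec'],float).ravel()
    d=Rm.T@np.array([(u-f['cx'])/f['fx'],(v-f['cy'])/f['fy'],1.]); return -Rm.T@t,d
def onz(f,u,v,z):
    c,d=ray(f,u,v); return c+d*(z-c[2])/d[2]
def proj(f,P):
    Rm=cv2.Rodrigues(np.array(f['rvec'],float))[0]; p=Rm@np.array(P,float)+np.array(f['tvec'],float).ravel()
    return p[0]/p[2]*f['fx']+f['cx'],p[1]/p[2]*f['fy']+f['cy']
def down(yaw): # tool z down, tool x at yaw in world
    return (R.from_euler('z',yaw)*R.from_euler('x',np.pi)).as_quat()
E
python3 - <<'E'
from h import *
for c in ['scene','top','wrist']:
    f=snap(c,c+'0'); print(c,ray(f,320,240),f['fx'])
s=r.observe(); print(s)
E
```

```text
pics
scene (array([0.95957088, 0.72700462, 0.59794415]), array([-0.39690783, -0.73513227, -0.54972196])) 471.0552744994571
top (array([0.46537597, 0.01433965, 1.01199222]), array([ 0.0950394 , -0.00111224, -0.9955724 ])) 551.6594317354466
wrist (array([0.15237826, 0.58532834, 0.37254598]), array([ 0.27966138, -0.11179573, -0.95357001])) 380.1104847731393
{'t': 0.15, 'joint_positions': array([ 1.13029663e+00,  9.16957179e-02,  1.23161224e+00,  2.28335373e-05,
        1.81976821e+00, -5.66898897e-02]), 'joint_velocities': array([-9.39620161e-05, -2.91356697e-03, -3.01002387e-03,  3.38973561e-04,
       -8.05328616e-04, -7.34858469e-04]), 'joint_torque': array([ 1.98114816e-03, -4.59370029e+01, -4.18528247e+01, -1.08715247e-05,
        9.53959243e-03, -5.56228770e-05]), 'position': array([0.2245814 , 0.55617883, 0.23840304]), 'eef_rot': array([ 1.90726369e-01,  9.81642960e-01, -7.16228830e-04, -1.93229385e-04]), 'wrist_force': array([-0.4159351 ,  1.47372477, -0.05852454]), 'ft_torque': array([-0.05074007, -0.04622114, -0.00076779]), 'finger_gap': 1.00258499622469}
```

View pics/top0.png

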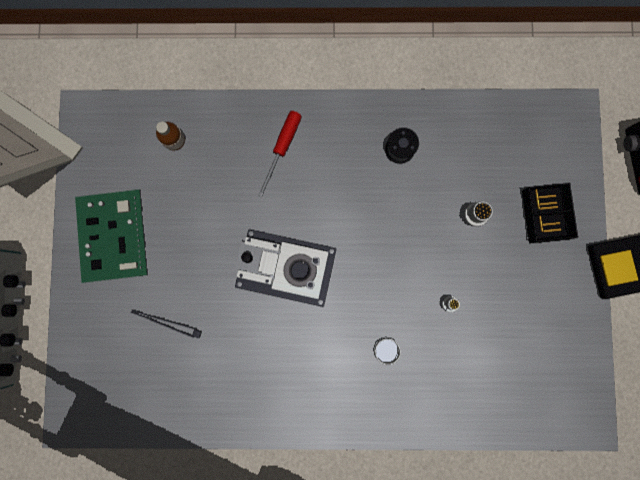

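View pics/scene0.png

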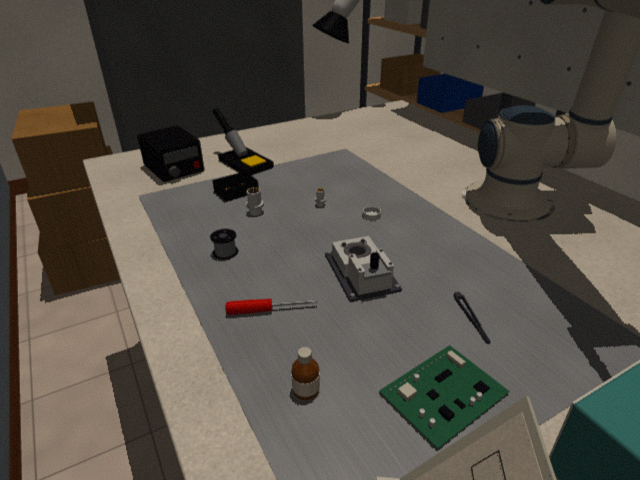

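View pics/wrist0.png

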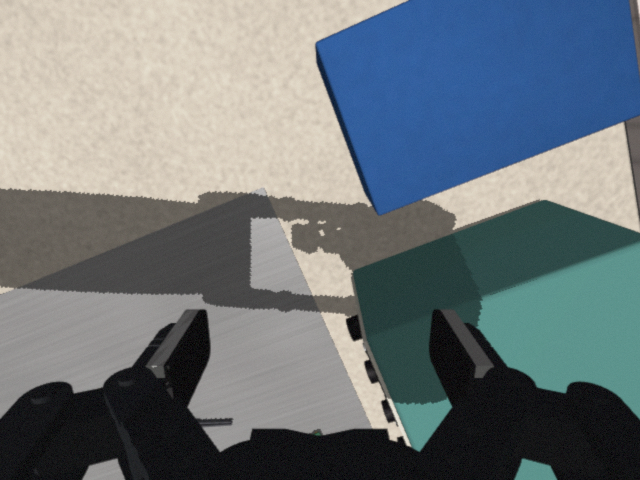

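Top view: large connector at about (480,212), nest at (300,270), keeper knob at (247,257), small connector (452,303), dust cap (386,350). Zooming for precise pixels.

```bash
python3 - <<'E'
from h import *
im=cv2.imread('pics/top0.png')
a=cv2.resize(im[180:250,440:520],None,fx=5,fy=5,interpolation=cv2.INTER_CUBIC)
b=cv2.resize(im[220:320,225:345],None,fx=5,fy=5,interpolation=cv2.INTER_CUBIC)
o=np.zeros((500,800,3),np.uint8); 
a=cv2.resize(im[190:240,455:505],None,fx=4,fy=4,interpolation=cv2.INTER_CUBIC)
o[:200,:200]=a; o[:,200:]=b; cv2.imwrite('pics/z0.png',o)
f=load('top0')
for n,u,v,z in [('cups',482,211,.062),('nest',300,270,.04),('knob',247,257,.089),('small',453,304,.044)]: print(n,onz(f,u,v,z))
E
```

```text
cups [ 0.60623892 -0.26759413  0.062     ]
nest [0.50514715 0.04853483 0.04      ]
knob [0.52497829 0.13580913 0.089     ]
small [ 0.44583501 -0.21761963  0.044     ]
```

View pics/z0.png

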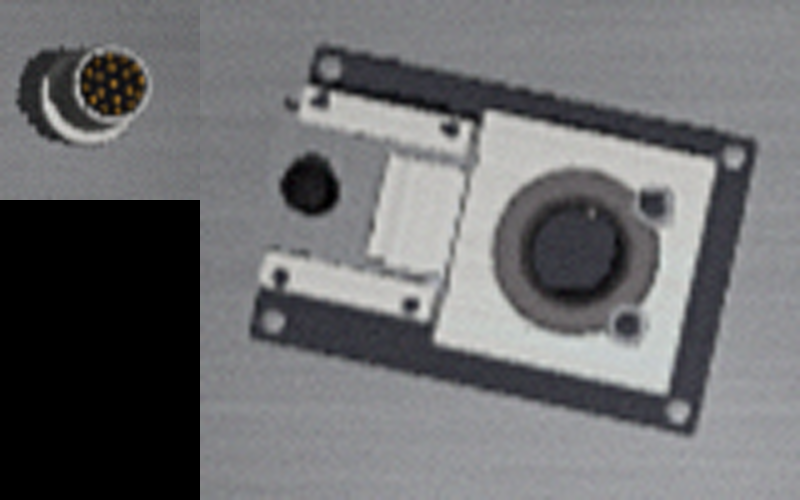

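```bash
cat >> h.py <<'E'
def camof(f,s):
    """camera in tool: R_ct, t (cam center in tool)"""
    Rm=cv2.Rodrigues(np.array(f['rvec'],float))[0]; c=-Rm.T@np.array(f['tvec'],float).ravel()
    Rt=R.from_quat(s['eef_rot']).as_matrix()
    return Rt.T@Rm.T, Rt.T@(c-s['position'])
E
python3 - <<'E'
from h import *
s=r.observe(); f=load('wrist0'); A,c=camof(f,s); print(A.round(3),c); pickle.dump((A,c,f['fx'],f['cx'],f['cy']),open('cam.pkl','wb'))
def pj(P,p,q):
    Rt=R.from_quat(q).as_matrix(); v=A.T@(Rt.T@(np.array(P)-p)-c); return v[:2]/v[2]*f['fx']+[f['cx'],f['cy']]
nest=np.array([.505,.0485,.04])
yaw=1.35; q=down(yaw)
p=nest+[-.078*np.cos(yaw),-.078*np.sin(yaw),.11]
print(p,pj(nest,p,q),r.solve_ik(p,q))
con=np.array([.606,-.2676,.028])
for yw in (-.4,-.2,0):
  for dx in (0,.03,.06):
    p2=con+[-dx,0,.15]; print(yw,dx,pj(con,p2,down(yw)),pj(con+[0,0,.034],p2,down(yw)),r.solve_ik(p2,down(yw)))
t0=s['t']
r.move_pose(p,q); f=snap('wrist','w1'); s=r.observe(); print(s['t']-t0,s['position'],p,s['wrist_force'],proj(f,nest))
E
```

```text
[[ 0.002 -0.953 -0.302]
 [ 1.     0.001  0.   ]
 [-0.    -0.302  0.953]] [ 0.07787943 -0.00020622 -0.13413451]
[ 0.48791748 -0.02760642  0.15      ] [319.57289557 119.66257892] [-1.26148734e-01 -2.10892997e-01  1.67848102e+00 -4.44089210e-16
  1.67400463e+00  9.46475927e-02]
-0.4 0 [319.34926875 225.35329432] [319.36331619 238.40402985] [-4.67180161e-01  2.57197725e-01  1.15388232e+00 -4.44089210e-16
  1.73051261e+00  1.50361617e+00]
-0.4 0.03 [303.88348421 189.88953165] [301.92153112 198.83791094] [-4.88473266e-01  1.82218766e-01  1.23960196e+00 -4.44089210e-16
  1.71977192e+00  1.48232306e+00]
-0.4 0.06 [287.48736801 152.29247523] [283.29190097 156.57720435] [-5.11649825e-01  1.08930890e-01  1.31987887e+00 -4.44089210e-16
  1.71278290e+00  1.45914650e+00]
-0.2 0 [319.34926875 225.35329432] [319.36331619 238.40402985] [-4.67180161e-01  2.57197725e-01  1.15388232e+00 -4.44089210e-16
  1.73051261e+00  1.30361617e+00]
-0.2 0.03 [311.4771884  187.55997633] [310.48359566 196.22882661] [-4.88473266e-01  1.82218766e-01  1.23960196e+00 -4.44089210e-16
  1.71977192e+00  1.28232306e+00]
-0.2 0.06 [303.09947789 147.33916255] [300.95782454 150.98513553] [-5.11649825e-01  1.08930890e-01  1.31987887e+00 -4.44089210e-16
  1.71278290e+00  1.25914650e+00]
0 0 [319.34926875 225.35329432] [319.36331619 238.40402985] [-4.67180161e-01  2.57197725e-01  1.15388232e+00 -4.44089210e-16
  1.73051261e+00  1.10361617e+00]
0 0.03 [319.41357783 186.77917847] [319.43637005 195.3540562 ] [-4.88473266e-01  1.82218766e-01  1.23960196e+00 -4.44089210e-16
  1.71977192e+00  1.08232306e+00]
0 0.06 [319.48210556 145.67461092] [319.5148532  149.10465062] [-5.11649825e-01  1.08930890e-01  1.31987887e+00 -4.44089210e-16
  1.71278290e+00  1.05914650e+00]
2.3583000000000003 [ 0.48810476 -0.0268926   0.15015334] [ 0.48791748 -0.02760642  0.15      ] [ 0.05404634  0.72076156 -0.05443086] (np.float64(320.290767044142), np.float64(119.88924097469337))
```

View pics/w1.png

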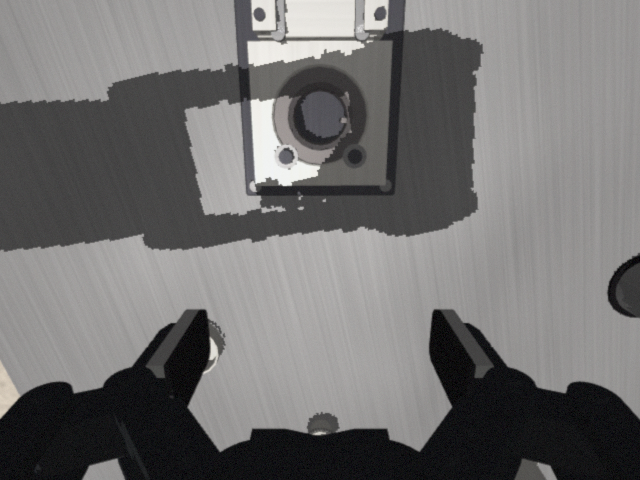

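```bash
python3 - <<'E'
from h import *
im=cv2.imread('pics/w1.png')
b=cv2.resize(im[60:180,250:390],None,fx=5,fy=5,interpolation=cv2.INTER_CUBIC)
b=np.clip(255*(b/255.)**.55,0,255).astype(np.uint8)
cv2.imwrite('pics/z1.png',b)
E
```

```text
(no output)
```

View pics/z1.png

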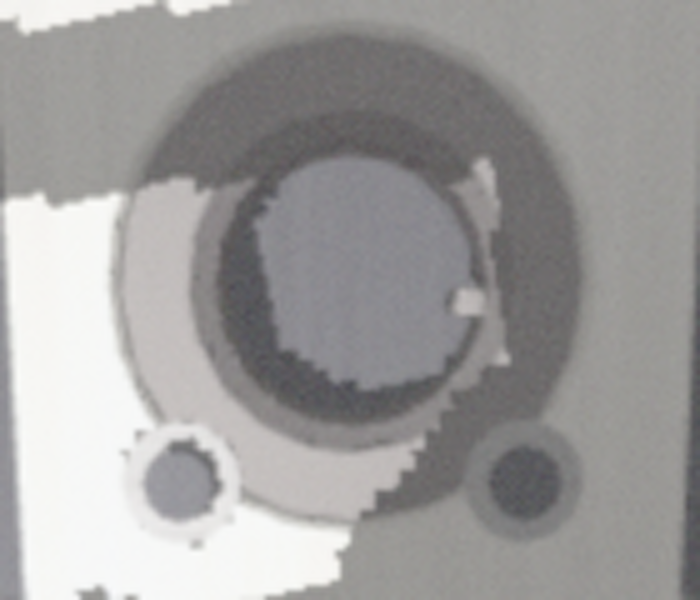

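```bash
python3 - <<'E'
from h import *
f=load('w1'); g=load('top0')
def fit(P):
    P=np.array(P); A=np.c_[2*P,np.ones(len(P))]; x=np.linalg.lstsq(A,(P**2).sum(1),rcond=None)[0]; return x[:2],np.sqrt(x[2]+x[:2]@x[:2])
Z=lambda u,v,z:onz(f,250+(u+.5)/5-.5,60+(v+.5)/5-.5,z)[:2]
mouth=[(193,280),(350,450),(350,110),(505,310),(262,425),(215,195),(485,160)]
print(fit([Z(u,v,.04) for u,v in mouth]))
ring=[(118,280),(582,285),(350,22),(350,525),(160,160),(535,155)]
print(fit([Z(u,v,.04) for u,v in ring]))
Z2=lambda u,v,z:onz(g,225+(u-200+.5)/5-.5,220+(v+.5)/5-.5,z)[:2]
print('top',fit([Z2(u,v,.04) for u,v in [(495,250),(658,250),(577,168),(577,333)]]))
key=Z(468,301,.033); print('key',key)
# holder corners of the base at z? block corners/ screws
s1,s2=Z(182,480,.046),Z(525,482,.046); print(s1,s2,np.linalg.norm(s1-s2),np.arctan2(*(s2-s1)[::-1]))
d=s2-s1; d/=np.linalg.norm(d); print('nest from screws',(s1+s2)/2+.023*np.array([-d[1],d[0]]))
E
```

```text
(array([0.50557041, 0.05060688]), np.float64(0.019886247349929963))
(array([0.50489122, 0.0501447 ]), np.float64(0.028206620508960736))
top (array([0.50576268, 0.04872095]), np.float64(0.028867378266778106))
key [0.51914049 0.04542709]
[0.4798916  0.03262152] [0.52102243 0.02326447] 0.04218174323176227 -0.22368788447354096
nest from screws [0.50555904 0.05036997]
```

Key's lit rib top shows at (344,120): radius 14.5 mm (fits), world angle about -0.35 rad; the mouth radius of 19.9 mm also fits. Now the connector.

```bash
python3 - <<'E'
from h import *
t0=r.observe()['t']
r.move_pose([.606-.02,-.2676,.16],down(0.)); f=snap('wrist','w2'); s=r.observe(); print(s['t']-t0,s['position'],s['joint_positions'][5])
u,v=proj(f,[.606,-.2676,.03]); print(u,v)
im=cv2.imread('pics/w2.png'); u,v=int(u),int(v); y0,x0=max(v-75,0),u-70; print(x0,y0)
b=cv2.resize(im[y0:y0+130,x0:x0+140],None,fx=4.5,fy=4.5,interpolation=cv2.INTER_CUBIC)
b=np.clip(255*(b/255.)**.6,0,255).astype(np.uint8); cv2.imwrite('pics/z2.png',b)
E
```

```text
1.0667 [ 0.58620228 -0.26624628  0.16027506] 1.0884513170093966
320.95852054280584 204.06456972060582
250 129
```

View pics/w2.png

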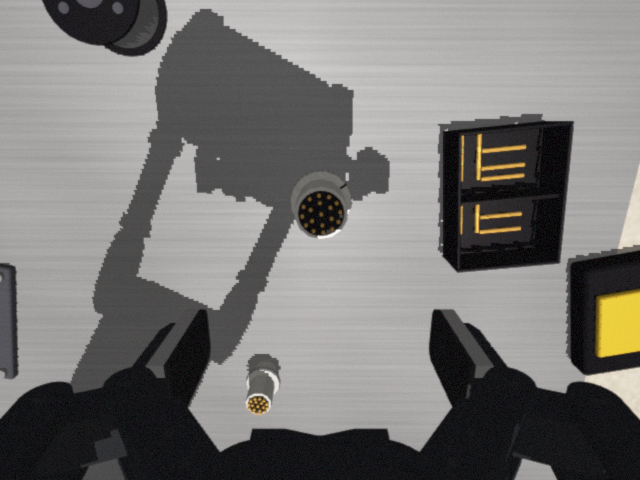

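View pics/z2.png

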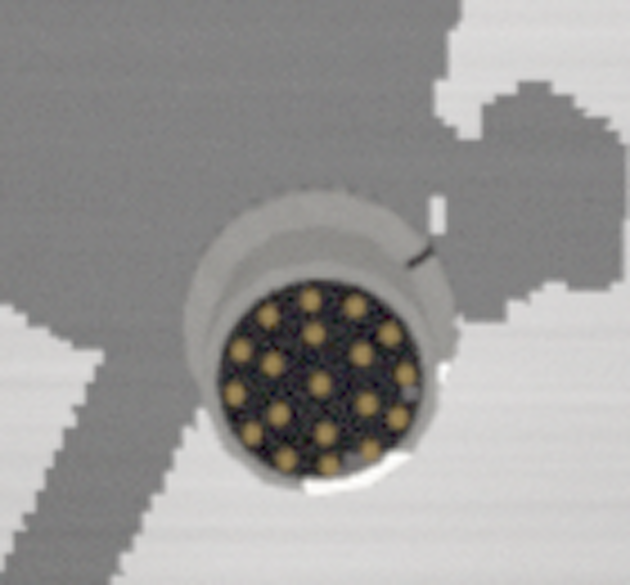

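```bash
python3 - <<'E'
from h import *
f=load('w2')
def fit(P):
    P=np.array(P); A=np.c_[2*P,np.ones(len(P))]; x=np.linalg.lstsq(A,(P**2).sum(1),rcond=None)[0]; return x[:2],np.sqrt(x[2]+x[:2]@x[:2])
Z=lambda u,v,z:onz(f,250+(u+.5)/4.5-.5,129+(v+.5)/4.5-.5,z)[:2]
col=[(186,320),(320,190),(455,310),(245,208),(400,212),(205,255),(437,255)]
c,rr=fit([Z(u,v,.028) for u,v in col]);print('collar',c,rr)
top=[(207,380),(440,380),(322,268),(325,492),(245,465),(405,462)]
for z in(.059,.062): print('top',fit([Z(u,v,z) for u,v in top]))
for u,v in[(409,265),(433,247)]:
  p=Z(u,v,.028)-c; print(p,np.hypot(*p),np.arctan2(p[1],p[0]))
e=Z(433,247,.028)-Z(409,265,.028); print(np.arctan2(e[1],e[0]))
E
```

```text
collar [ 0.60814591 -0.26751912] 0.021251736614646428
top (array([ 0.60601955, -0.26784855]), np.float64(0.01638184372783052))
top (array([ 0.60674434, -0.26783053]), np.float64(0.01617291871442386))
[ 0.00935388 -0.01377562] 0.016651203461034735 -0.9742921729110159
[ 0.01218925 -0.01745714] 0.021291535732198254 -0.9612534713598613
-0.9145155118786147
```

```bash
python3 - <<'E'
from h import *
t0=r.observe()['t']
yaw=.75; d=np.array([np.cos(yaw),np.sin(yaw)])
c=np.array([.607,-.2677])
r.move_pose([*(c-.05*d),.16],down(yaw)); f=snap('wrist','w3'); s=r.observe(); print(s['t'],s['t']-t0,s['position'],s['joint_positions'][5])
u,v=proj(f,[*c,.04]); print(u,v)
im=cv2.imread('pics/w3.png'); u,v=int(u),int(v); y0,x0=max(v-65,0),u-70; print(x0,y0)
b=cv2.resize(im[y0:y0+130,x0:x0+140],None,fx=4.5,fy=4.5,interpolation=cv2.INTER_CUBIC)
b=np.clip(255*(b/255.)**.6,0,255).astype(np.uint8); cv2.imwrite('pics/z3.png',b)
E
```

```text
4.4167 0.8416999999999994 [ 0.57067385 -0.30090882  0.1603395 ] 0.2829820573980388
320.61922643988737 163.98092167441706
250 98
```

View pics/z3.png

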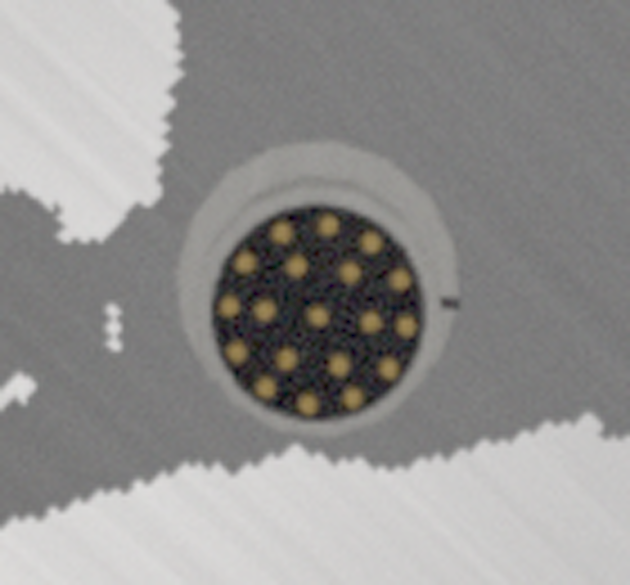

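```bash
python3 - <<'E'
from h import *
f=load('w3')
def fit(P):
    P=np.array(P); A=np.c_[2*P,np.ones(len(P))]; x=np.linalg.lstsq(A,(P**2).sum(1),rcond=None)[0]; return x[:2],np.sqrt(x[2]+x[:2]@x[:2])
Z=lambda u,v,z:onz(f,250+(u+.5)/4.5-.5,98+(v+.5)/4.5-.5,z)[:2]
col=[(177,285),(320,141),(460,285),(228,175),(405,170),(190,220),(445,220)]
c,rr=fit([Z(u,v,.028) for u,v in col]);print('collar',c,rr)
ins=[(211,310),(425,310),(318,205),(318,420)]
for z in(.059,.062): print('ins',fit([Z(u,v,z) for u,v in ins]))
p=Z(450,302,.028)-c; print(np.hypot(*p),np.arctan2(p[1],p[0]))
E
```

```text
collar [ 0.60708626 -0.26741568] 0.02176659939768876
ins (array([ 0.60676032, -0.2675411 ]), np.float64(0.014535185621146219))
ins (array([ 0.60701204, -0.26729403]), np.float64(0.014350226417264132))
0.020377345893906405 -0.9211689958019696
```

```bash
python3 - <<'E'
from h import *
c=np.array([.607,-.2675]); q=down(.75)
r.move_pose([*c,.10],q)
r.line_to([*c,.041],speed=.08)
s=r.observe(); print(s['t'],s['position'],s['wrist_force'])
r.close(); s=r.observe(); print(s['t'],s['position'],s['wrist_force'],s['ft_torque'],s['finger_gap'])
snap('wrist','w4')
r.line_to([*c,.10],speed=.12); r.dwell(.2)
s=r.observe(); print(s['t'],s['position'],s['wrist_force'],s['ft_torque'],s['finger_gap'])
snap('wrist','w5'); snap('scene','s5')
E
```

```text
5.7167 [ 0.60733842 -0.26765604  0.04160972] [ 0.15352618 -1.66426009 -1.16172665]
6.25 [ 0.60731866 -0.26763652  0.04160297] [0.12616487 0.43174017 2.50996983] [ 0.00381156  0.01740502 -0.01074417] 0.37952595592554406
7.1417 [ 0.60641139 -0.26718233  0.09836221] [ 0.98498925  0.39265731 -0.22420586] [-0.02666825  0.0256541   0.01358646] 0.3812599502312222
```

View pics/w5.png

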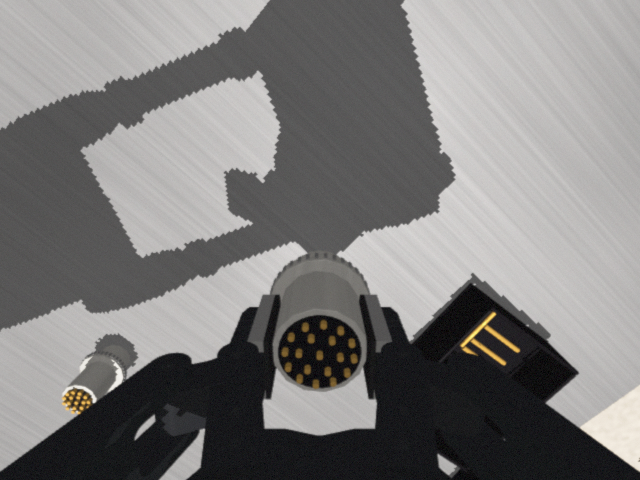

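View pics/s5.png

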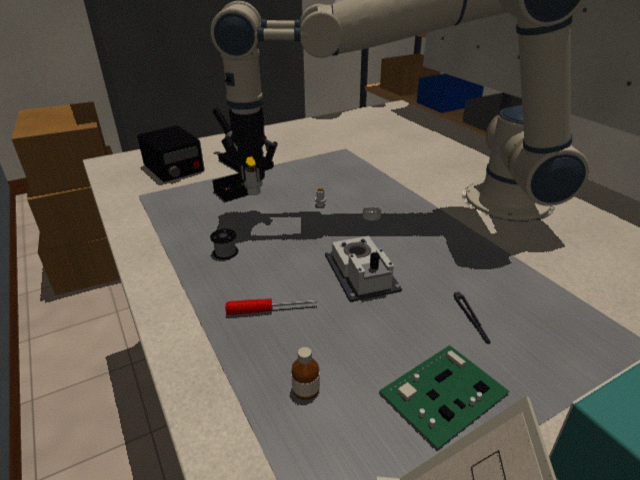

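The connector is held between the pads (barrel face at about (319,351) in the wrist view). Checking its offset in the tool frame.

```bash
python3 - <<'E'
from h import *
A,c,fx,cx,cy=pickle.load(open('cam.pkl','rb'))
def tz(u,v,z):
    d=A@np.array([(u-cx)/fx,(v-cy)/fx,1]); return c+d*(z-c[2])/d[2]
for z in(-.018,-.021): print(z,[tz(u,v,z).round(4).tolist() for u,v in[(319,351),(278,351),(360,351),(319,312),(319,391)]])
print('camera sees at closed, w4?')
E
```

```text
-0.018 [[0.0001, -0.0002, -0.018], [0.0001, -0.0146, -0.018], [0.0001, 0.0143, -0.018], [0.0154, -0.0002, -0.018], [-0.0169, -0.0001, -0.018]]
-0.021 [[0.0021, -0.0002, -0.021], [0.0021, -0.0143, -0.021], [0.0021, 0.0139, -0.021], [0.0171, -0.0002, -0.021], [-0.0144, -0.0002, -0.021]]
camera sees at closed, w4?
```

```bash
cat >> h.py <<'E'
def st(tag=''):
    s=r.observe(); print(tag,round(s['t'],2),s['position'].round(4),'F',s['wrist_force'].round(1),'T',s['ft_torque'].round(2),round(s['finger_gap'],3)); return s
E
python3 - <<'E'
from h import *
r.line_to([.606,-.267,.125],speed=.15)
n=np.array([.5053,.0502]); q=down(1.344)
r.move_pose([*n,.12],q); r.dwell(.3); st('hover'); snap('wrist','w6')
r.line_to([*n,.090],speed=.08); r.dwell(.4); s=st('low'); snap('wrist','w7'); snap('scene','s7')
print(s['joint_positions'])
for n_ in ('w7','s7'):
  im=cv2.imread(f'pics/{n_}.png'); f=load(n_); u,v=map(int,proj(f,[.5053,.0502,.05])); print(u,v)
im=cv2.imread('pics/s7.png'); u,v=map(int,proj(load('s7'),[.5053,.0502,.05])); a=cv2.resize(im[v-45:v+45,u-60:u+60],None,fx=6,fy=6,interpolation=cv2.INTER_CUBIC); cv2.imwrite('pics/z7.png',a)
E
```

```text
hover 9.12 [0.5056 0.0495 0.1199] F [ 0.7  0.4 -0.7] T [ 0.03  0.01 -0.04] 0.382
low 10.09 [0.5055 0.0502 0.0903] F [ 0.2 -0.2 -0.8] T [-0.01 -0.05  0.03] 0.377
[ 3.20092009e-02 -1.36586404e-01  1.71882918e+00  3.05082196e-05
  1.55874363e+00  2.58831989e-01]
319 282
357 245
```

View pics/w7.png

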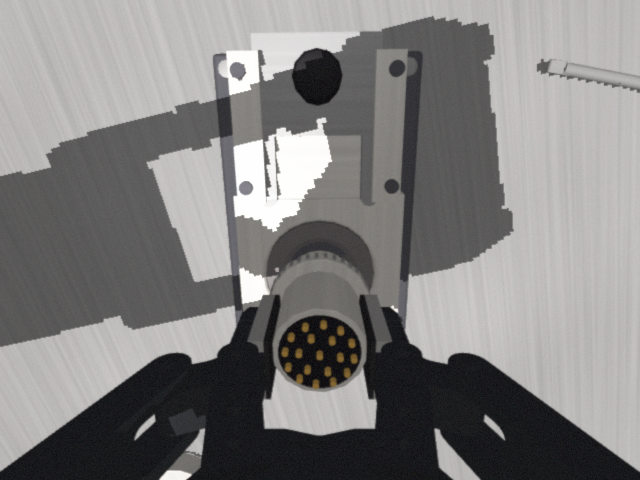

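View pics/z7.png

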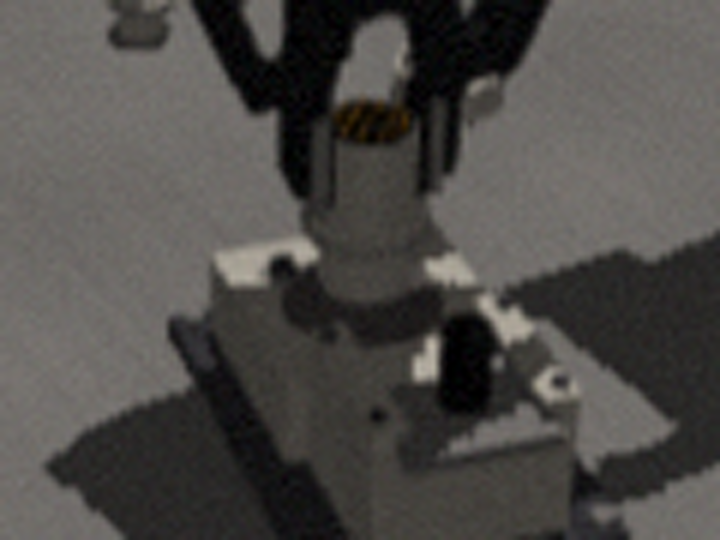

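Aligned in both views (collar centred over the ring at about (320,255)). Descending in small, force-watched steps.

```bash
python3 - <<'E'
from h import *
n=np.array([.5053,.0502])
z=.084
while z>.0615:
    r.line_to([*n,z],speed=.03); s=st(round(z,4))
    F=s['wrist_force']
    if F[2]>6 or np.hypot(F[0],F[1])>8: break
    z-=.0015
E
```

```text
0.084 10.54 [0.505  0.0502 0.0835] F [-0.2  0.4 -0.1] T [-0.02 -0.03 -0.01] 0.38
0.0825 10.79 [0.5053 0.0502 0.0824] F [ 0.2 -0.4 -1.4] T [-0.02 -0.04 -0.04] 0.379
0.081 11.04 [0.5052 0.0502 0.0809] F [-0.4  0.2 -1.2] T [ 0.01 -0.01  0.04] 0.38
0.0795 11.29 [0.5052 0.0502 0.0793] F [ 0.5  1.1 -1.3] T [-0.02  0.08  0.02] 0.379
0.078 11.54 [0.5052 0.0502 0.0779] F [-0.1  0.2 -1.1] T [ 0.05  0.01 -0.02] 0.38
0.0765 11.79 [0.5052 0.0502 0.0764] F [-0.2  0.6 -0.3] T [ 0.01 -0.01  0.05] 0.379
0.075 12.04 [0.5052 0.0502 0.0748] F [ 0.4  0.1 -0.9] T [ 0.02 -0.   -0.02] 0.379
0.0735 12.29 [0.5052 0.0502 0.0733] F [-0.7 -0.3 -1.1] T [ 0.02 -0.01 -0.06] 0.379
0.072 12.54 [0.5052 0.0502 0.0718] F [-0.4  0.5 -1.1] T [ 0.    0.   -0.01] 0.377
0.0705 12.79 [0.5052 0.0502 0.0703] F [-0.   0.6 -1.1] T [-0.01 -0.04 -0.01] 0.377
0.069 13.04 [0.5052 0.0502 0.0688] F [ 0.   0.9 -1.3] T [0.   0.01 0.01] 0.384
0.0675 13.29 [0.5052 0.0502 0.0673] F [-0.9  0.2 -0.9] T [-0.01 -0.02  0.01] 0.379
0.066 13.54 [0.5052 0.0502 0.0658] F [-0.6  0.5 -0.9] T [-0.02  0.02 -0.01] 0.38
0.0645 13.79 [0.5052 0.0502 0.0644] F [ 0.7 -0.4 -1. ] T [-0.06 -0.01  0.01] 0.377
0.063 14.04 [0.5052 0.0502 0.0629] F [-0.2  0.5 -1.2] T [-0.01 -0.   -0.02] 0.381
```

Passed the key depth without contact. Seating gently in finer steps.

```bash
python3 - <<'E'
from h import *
n=np.array([.5053,.0502])
z=.0625
while z>.0588:
    r.line_to([*n,z],speed=.02); s=st(round(z,4))
    F=s['wrist_force']
    if F[2]>5 or np.hypot(F[0],F[1])>8: break
    z-=.0005
snap('scene','s8')
im=cv2.imread('pics/s8.png'); u,v=map(int,proj(load('s8'),[.5053,.0502,.05])); a=cv2.resize(im[v-45:v+45,u-60:u+60],None,fx=6,fy=6,interpolation=cv2.INTER_CUBIC); a=np.clip(255*(a/255.)**.6,0,255).astype(np.uint8);cv2.imwrite('pics/z8.png',a)
E
```

```text
0.0625 14.29 [0.5053 0.0502 0.0625] F [-0.5  0.3 -0.8] T [ 0.03 -0.02  0.01] 0.382
0.062 14.54 [0.5053 0.0502 0.062 ] F [ 0.8  0.2 -0.5] T [-0.02 -0.04  0.01] 0.379
0.0615 14.79 [0.5054 0.0502 0.0616] F [-0.2 -0.3 -0.2] T [ 0.   -0.02  0.02] 0.381
0.061 15.04 [0.5054 0.0502 0.0615] F [-2.2 -0.5  3.2] T [0.03 0.32 0.05] 0.379
0.0605 15.29 [0.5054 0.0502 0.0615] F [-2.2 -0.8  6.3] T [-0.    0.6  -0.02] 0.382
```

View pics/z8.png

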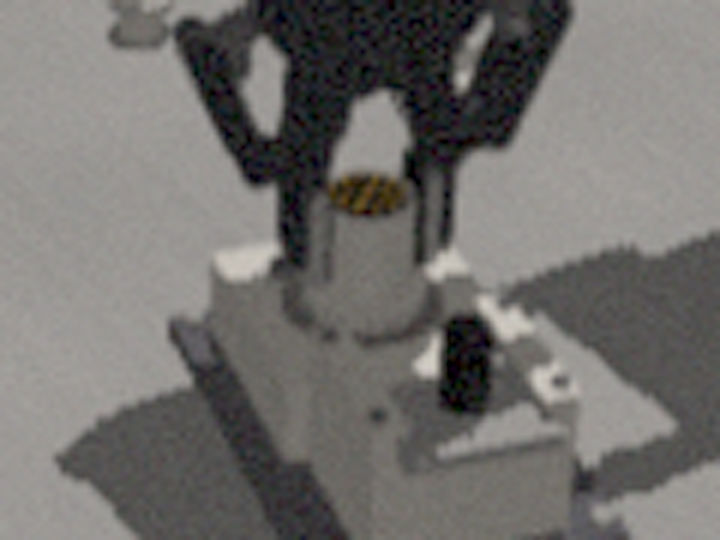

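Collar is flush, contact began at TCP z = 0.0615 exactly as expected (0.0416 + 0.020). Release, back off and check.

```bash
python3 - <<'E'
from h import *
r.line_to([.5053,.0502,.0615],speed=.02)
r.ungrasp(); st('open')
r.line_to([.5053,.0502,.14],speed=.12)
yaw=1.347; d=np.array([np.cos(yaw),np.sin(yaw)]); n=np.array([.5053,.0502])
r.move_pose([*(n-.03*d),.16],down(yaw)); r.dwell(.2); f=snap('wrist','w9'); st('look')
k=n+.092*d; print(k,proj(f,[*k,.089]),proj(f,[*n,.082]),proj(f,[*n,.062]))
E
```

```text
open 16.16 [0.5053 0.0502 0.0614] F [0.3 0.6 0.3] T [-0.05  0.    0.01] 0.997
look 17.48 [0.4983 0.0215 0.1588] F [-0.9 -0.2  0.2] T [-0.02  0.   -0.02] 0.996
[0.52571782 0.1399057 ] (np.float64(322.22271427673286), np.float64(22.128469138071978)) (np.float64(321.4526450405523), np.float64(208.00338864702798)) (np.float64(321.3431732081559), np.float64(200.84389006007092))
```

View pics/w9.png

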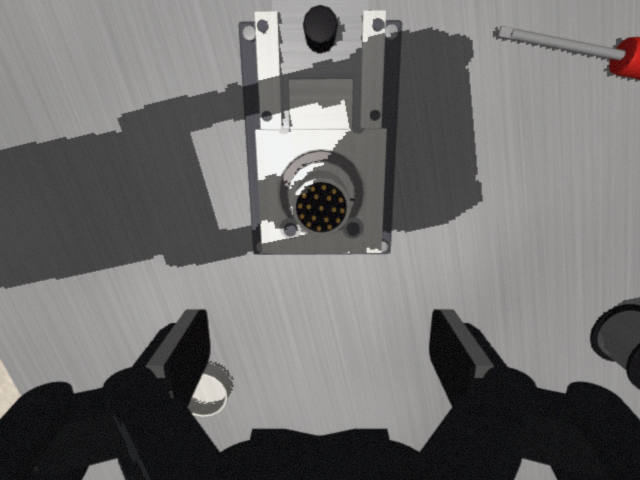

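Connector top at (321,207), predicted for fully home (321,208); knob top at (320,23), predicted (322,22). Grasp the knob and slide.

```bash
python3 - <<'E'
from h import *
yaw=1.347; d=np.array([np.cos(yaw),np.sin(yaw)]); n=np.array([.5053,.0502]); k=n+.092*d
q=down(yaw)
r.move_pose([*k,.15],q); r.line_to([*k,.076],speed=.08); st('at knob')
r.close(); s=st('closed')
if s['finger_gap']>.1:
    p=s['position'].copy(); a=0.
    while a<.049:
        a+=.007; r.line_to([*(k-a*d),.076],speed=.04); s=st(round(a,3))
        fl=s['wrist_force'][:2]@d
        if fl>8: break
E
```

```text
at knob 19.12 [0.5262 0.14   0.0768] F [-0.5  0.1 -0.2] T [-0.05  0.03 -0.02] 1.003
closed 19.77 [0.5254 0.1401 0.0763] F [-4.3  0.   3.3] T [ 0.11  0.65 -0.01] 0.175
0.007 20.09 [0.5238 0.1327 0.0762] F [-5.4  0.4  6.1] T [0.03 0.85 0.07] 0.177
0.014 20.42 [0.5223 0.1257 0.0763] F [-6.   0.6  4.9] T [ 0.05  0.85 -0.  ] 0.168
0.021 20.74 [0.5208 0.1189 0.0763] F [-5.4  0.4  5.5] T [0.08 0.83 0.04] 0.167
0.028 21.07 [0.5193 0.112  0.0763] F [-5.  -0.2  5.5] T [0.08 0.86 0.02] 0.167
0.035 21.39 [0.5178 0.1051 0.0762] F [-4.4  0.7  5.8] T [0.07 0.76 0.01] 0.173
0.042 21.72 [0.5163 0.0981 0.0763] F [-5.   0.2  5.4] T [0.06 0.74 0.  ] 0.172
0.049 22.04 [0.5147 0.0912 0.0763] F [-4.5 -0.3  5.8] T [0.07 0.75 0.03] 0.174
```

```bash
python3 - <<'E'
from h import *
yaw=1.347; d=np.array([np.cos(yaw),np.sin(yaw)]); n=np.array([.5053,.0502]); k=n+.092*d
a=.049
while a<.057:
    a+=.0007; r.line_to([*(k-a*d),.076],speed=.02); s=st(round(a,4))
    print((k-s['position'][:2])@d, s['wrist_force'][:2]@d)
    if s['wrist_force'][:2]@d>6: break
snap('wrist','w10'); snap('scene','s10')
im=cv2.imread('pics/s10.png'); u,v=map(int,proj(load('s10'),[.5053,.0502,.05])); a=cv2.resize(im[v-45:v+45,u-60:u+60],None,fx=6,fy=6,interpolation=cv2.INTER_CUBIC); a=np.clip(255*(a/255.)**.6,0,255).astype(np.uint8);cv2.imwrite('pics/z10.png',a)
E
```

```text
0.0497 22.29 [0.5146 0.0908 0.0763] F [-5.3  0.9  5.1] T [ 0.26  0.69 -0.01] 0.169
0.050348324143123534 -0.3422133999819489
0.0504 22.54 [0.5145 0.0903 0.0763] F [-3.5  2.4  6.7] T [0.3  0.65 0.05] 0.173
0.050899069200658294 1.5694259165465194
0.0511 22.79 [0.5145 0.0899 0.0763] F [-3.2  2.7  5. ] T [ 0.49  0.68 -0.04] 0.171
0.05130396704738723 1.8827694975584568
0.0518 23.04 [0.5144 0.0898 0.0763] F [-3.2  5.1  4.2] T [ 0.85  0.53 -0.04] 0.168
0.05136002998985447 4.290678767666458
0.0525 23.29 [0.5144 0.0898 0.0763] F [-1.5  8.   4.2] T [ 1.21  0.35 -0.02] 0.17
0.05138307961060401 7.451673694209063
```

View pics/z10.png

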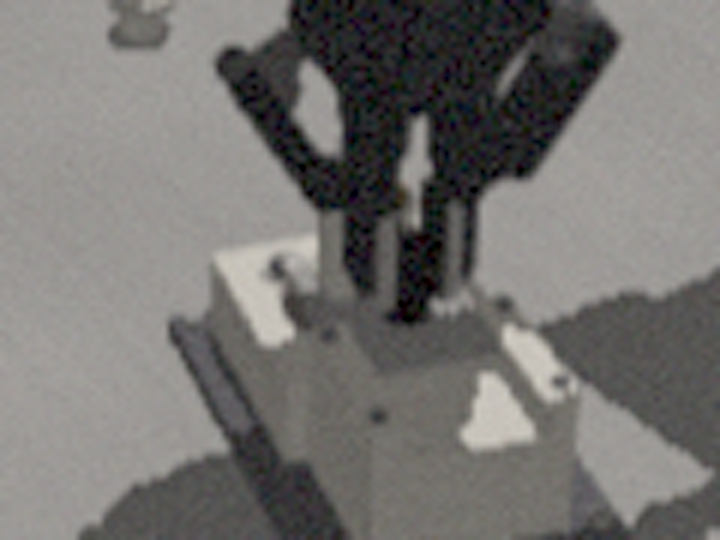

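```bash
python3 - <<'E'
from h import *
yaw=1.347; d=np.array([np.cos(yaw),np.sin(yaw)]); n=np.array([.5053,.0502]); k=n+.092*d
for a in(.0531,.0516):
    r.line_to([*(k-a*d),.076],speed=.02); s=st(a); print((k-s['position'][:2])@d)
r.ungrasp(); s=st('open')
r.line_to([*(k-.0516*d),.17],speed=.12)
p=n-.03*d
r.move_pose([*p,.19],down(yaw)); r.dwell(.2)
f=snap('wrist','w11'); s=st('look')
for m,P in [('knob',[*(n+.040*d),.089]),('con',[*n,.082])]: print(m,proj(f,P))
im=cv2.imread('pics/w11.png'); u,v=map(int,proj(f,[*(n+.03*d),.06])); y0=max(v-70,0); print(u-70,y0)
b=cv2.resize(im[y0:y0+130,u-70:u+70],None,fx=4.5,fy=4.5,interpolation=cv2.INTER_CUBIC); b=np.clip(255*(b/255.)**.6,0,255).astype(np.uint8);cv2.imwrite('pics/z11.png',b)
snap('top','t11'); snap('scene','s11')
E
```

```text
0.0531 23.64 [0.5144 0.0897 0.0763] F [-1.1  9.5  3.4] T [ 1.5   0.31 -0.05] 0.172
0.05144277204156696
0.0516 23.89 [0.5144 0.0898 0.0763] F [-4.1  3.6  5.3] T [ 0.74  0.47 -0.02] 0.174
0.05132785765597906
open 24.57 [0.5143 0.0895 0.076 ] F [-0.1  0.2 -0. ] T [ 0.01 -0.01  0.01] 1.002
look 26.15 [0.4985 0.0218 0.1891] F [-0.3  0.5 -0.3] T [0.01 0.02 0.03] 0.998
knob (np.float64(321.32412013260887), np.float64(133.9170991189702))
con (np.float64(321.0202322204921), np.float64(198.08240871757442))
251 77
```

View pics/z11.png

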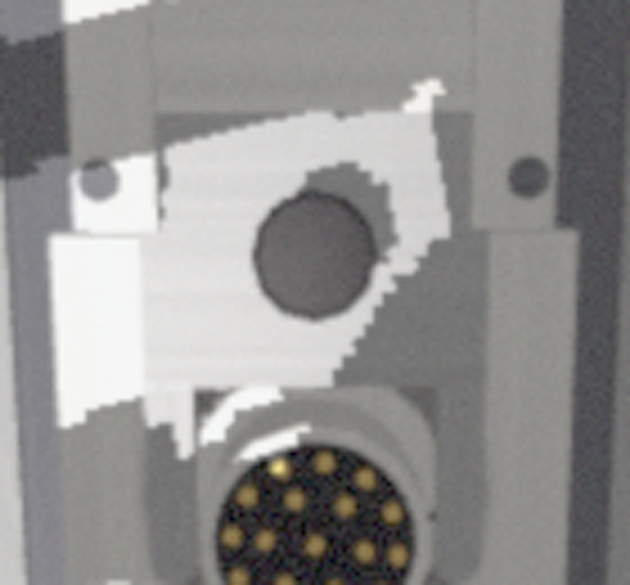

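View pics/s11.png

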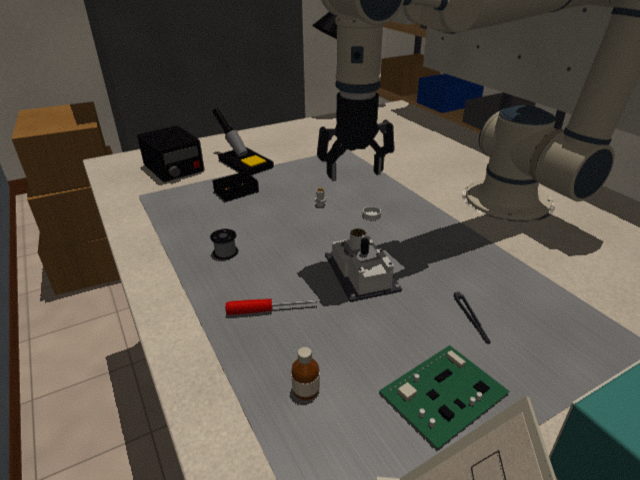

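View pics/t11.png

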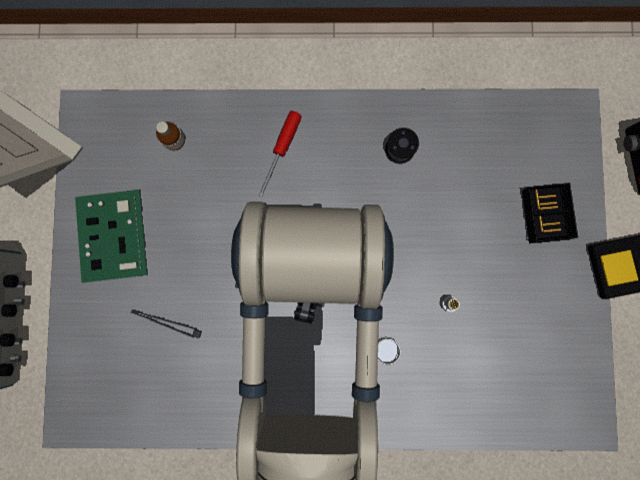

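The knob is at (320,134); fully closed predicts (321,134). The prongs straddle the barrel and the bystanders are where they were. Handing in.

```bash
python3 - <<'E'
from h import *
st('final'); print(r.hand_in())
E
```

```text
final 26.25 [0.4986 0.0216 0.1895] F [1.1 0.5 0. ] T [-0.01 -0.03  0.01] 1.002
the job is handed in; nothing more can be done
None
```

The connector is seated fully home in the nest and locked by the keeper fork, and the job was handed in at about 26 s.

**Insertion:** I read the notch and key angles from the wrist camera as about -0.94 and -0.35 rad, and gripped the barrel. I turned the connector to match before lowering it, so it passed the key without contact and no turning search was needed. The collar met the top face at TCP height 0.0615 m, 20 mm above the grasp height, with about 6 N at most. Afterwards the connector's top was at (321,207) in the wrist picture, against (321,208) expected for home.

**Keeper:** I slid the fork by its knob until it stalled against its stop, pushing with at most about 10 N. The arm measured about 51.5 mm of travel against 52 mm nominal. That difference is within my measuring error: the knob then appeared at row 133.6, against 133.9 expected for fully closed. The prongs straddle the barrel.

**Other checks:** The bystanders showed no movement in the scene and top views, and the gripper is open and clear of everything. No check failed. The one disagreement was 1.5 mm between the top and wrist cameras on the nest's y position. I used the wrist value.

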